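# Slide the cup rack through the guide posts

## Task

Push the blue rack of clean cups across the table, through the gap between the two steel guide posts and onto the black mat, until its front edge rests squarely against the stop bar. Only push the rack itself: do not lift or tip it, do not touch the cups, and leave everything else where it stands.

Things in the scene. Friction and masses are not known exactly. Their poses are not given: they have to be found in the camera images.
- rack: blue cup rack, a low solid slab 120 mm long (its x) by 100 mm wide (its y) and 24 mm high, with 6 mm rounded upright corners; it slides on its flat underside and weighs about 0.4 to 0.8 kg with its cups. Origin: centre of the underside, z up. It starts in front of the gap, its x within about 0.5 rad of the lane's x
- cups: four clean white espresso cups, 36 mm across and 32 mm tall, upside down on the rack and fixed to it; same frame as the rack. They stand at x = +-29 mm, y = +-22 mm, from 24 to 56 mm above the table, at least 10 mm inside the rack's edges. Not to be touched by the robot
- lane: the slideway, fixed to the table: two upright round steel guide posts with a yellow band, 40 mm diameter, 45 mm tall, and beyond them a black mat and a stop bar. Origin: on the table midway between the posts; x points through the gap towards the bar, z up. The posts are centred at x = 0, y = +-74 mm: 108 mm clear between them
- lane_stop (a point): middle of the stop bar's face towards the posts, at table height: x = 160 mm, y = 0 in the lane's frame, same axes. The fixed aluminium bar is 30 mm high and 170 mm long across the lane. The mat, flush with the table, covers the 140 mm before it, 80 mm either side. A rack against the bar has its centre 60 mm before this point, its rear edge 20 mm clear of the posts
- jar: small amber jam jar, 56 mm across and 58 mm tall, loose; to be left where it is. Origin: centre of its underside
- ramekin: small terracotta dish, 72 mm across and 42 mm tall, loose; to be left where it is. Origin: centre of its underside
- mug_dark: blue mug, 78 mm across and 88 mm tall plus its handle, loose; to be left where it is. Origin: centre of its underside
- mug_green: green mug, 78 mm across and 88 mm tall plus its handle, loose; to be left where it is. Origin: centre of its underside
- brush: flat brush with a wooden handle, about 200 mm long, lying on the table along its x, loose; to be left where it is. Origin: a point on it
Mind the look-alikes: they are no part of the job. Several things look just like the rack: the one meant starts nearest to the robot's base.

How it is judged:
On the way:
1. the rack is in the gap, its middle between the posts (x of rack in the frame of lane between -0.03 and 0.05 m and y of rack in the frame of lane between -0.02 and 0.02 m and height (world z) of rack below 0.006 m), for 0.05 s.
At the end, for the whole second after the job is handed in: The rack went between the posts and now lies flat and at rest on the mat, its front edge within about 5 mm of the stop bar, turned less than 0.09 rad from square, its centre within 30 mm of the lane's middle line (x of rack in the frame of lane between 0.0945 and 0.105 m and y of rack in the frame of lane between -0.03 and 0.03 m and angle between the x axis of rack and the x axis of lane, either way round below 0.09 rad and angle between rack's own z axis and vertical below 0.05 rad and height (world z) of rack below 0.004 m and linear speed of rack below 0.01 m/s); the robot touches nothing.
It fails at once if the rack is lifted or tipped (underside over 12 mm up, or tilted over 0.15 rad) (height (world z) of rack above 0.012 m or angle between rack's own z axis and vertical above 0.15 rad).
It fails at once if the robot touches the cups (contact force between any of the fingers, the arm and cups above 0.5 N).
It fails at once if the rack is pushed round the outside of the posts (x of rack in the frame of lane above 0 m and (y of rack in the frame of lane above 0.06 m or y of rack in the frame of lane below -0.06 m)).
It fails at once if another thing on the table is moved by more than 20 mm (distance of any of jar, ramekin, mug_dark, mug_green, brush from where it was at the start of the episode above 0.02 m).
It also fails if it takes over 67 s, if anything falls off the work surface, if the arm or the gripper's body presses on something with over 40 N, if the wrist force passes 120 N, or if a joint passes its speed limit or range.

## Robot

A 6-joint arm with a two-finger parallel gripper is mounted at the origin on the work surface. World frame = base frame: x ahead of the robot, y to its left, z up, the work surface at z = 0. Lengths are in m, angles in rad, forces in N, time in s.
With the tool pointing down it reaches from about 0.325 to 0.75 m from the base axis. Payload 7.6 kg.
Tool frame: the origin (TCP) lies at the very end of the fingers, on their centre line; the grasp point (between the pads) lies 19 mm behind it (manip.grip_depth is the distance from the TCP to the grasp point, in m); z points along the fingers, y is the direction in which the jaws open and shut (so a half turn about z gives the same grasp; the last joint's range is limited). The gripper opens to 85 mm and grips with 20 to 120 N. Pads are 22 mm wide; open, the fingers measure 114 mm over their backs; the gripper's body (76 mm by 85 mm) begins 54 mm behind the grasp point. The pads swing forward as they close: fully open they stand 13 mm farther back than shut.
Start: joints at [1.052, 0.052, 1.401, -0, 1.689, -0.07], TCP at [0.228, 0.473, 0.231] pointing down, gripper open.
Joint ranges: [-2.9, 2.9], [-0.91, 2.17], [0.12, 2.37], [-1.06, 4.2], [0.26, 2.73], [-2.93, 2.93]. Speed limits (rad/s): [2.57, 2.57, 3.01, 3.14, 3.14, 3.14].

## Interface

Orientations are given as a unit quaternion [x, y, z, w].
In Python, from workcell import manip gives the robot as it stands.
- The arm moves only by the tool step_arm, never from a script. Its argument "commands" is a list of rows, each an object with "dp": the shift along the tool's x, y, z in mm, a list of three; "yaw": the turn about the tool's z in degrees; "grip": the opening, from 0 (shut) to 1 (fully open). In form: [{"dp": [dx, dy, dz], "yaw": yaw, "grip": grip}, ...]. A call has 1 to 5 rows; each row shifts and turns the commanded pose from where the row before left it, along the tool's axes as they then stand; what a row does not reach is not made up. A row lasts 1/8 s, in which the tool goes at most 62.5 mm and 10.7 degrees, less where a joint would pass 70% of its speed; a pose out of reach is approached as far as the arm can. A call with a gripper value outside its range is refused whole. The fingers move at their own pace and stop on an object; "newtons" is the grip in N (left out, the last holds). Time passes only in rows, so rows that do not move let the fingers close. It gives the time, the measured TCP pose, the force and the opening at its end, in the units of the state.
- manip.observe(): the state, without advancing time (a new reading comes with each control period).
- manip.read_camera(name): name is "side" or "top"; returns a dict with "color" (420x560x3 uint8, red, green, blue), "mtx" (3x3 intrinsics, pixels), "world_from_camera" (4x4, takes a point from camera to world coordinates). Camera axes: x right, y up, looking along -z (the intrinsics and any distortion apply to the point x, -y, -z); pixel columns grow to the right and rows downward; lengths in m; the calibration is good to about 2 mm. A picture is of the moment at which its call begins. There is no depth.
- manip.close_job(): hands the job in, once; it reports no verdict.
The state is a dict: "clock": time; "joint_positions": joint angles; "joint_vel": joint speeds; "effort": joint torques, N m; "tcp_pos": TCP position; "eef_rot": TCP orientation; "force": force on the tool from outside, world axes, zero at the start; "ft_torque": the same for the moment, N m; "grip_width": finger opening in m.
Only numpy, scipy, OpenCV 4.12 (cv2) and the standard library are available. Lean on these libraries where they do the work, as an engineer would, in place of code of your own. Each camera call takes 0.05 s, during which the arm holds its last target.

## Working session

There is one attempt and no reset: what is moved stays moved. The work goes in short steps, Python scripts to look and compute and a tool call to move; the robot and the scene stay as the last step left them, time stands still between calls to the robot, and variables do not carry over. Pictures are saved under pics/ and viewed, and the job is handed in when it is done.

Besides the shell and the picture viewer there is one more tool, called after "Emit:" as a command line: name --argument value ..., lists and objects as JSON in quotes. step_arm: Moves the arm, as the interface text tells. Its arguments: {"type":"object","properties":{"commands":{"type":"array","items":{"type":"object","properties":{"dp":{"type":"array","items":{"type":"number"}},"yaw":{"type":"number"},"grip":{"type":"number"}}}},"newtons":{"type":"number"}},"required":["commands"]}

```bash
mkdir -p pics
python3 - <<'E'
from workcell import manip
import cv2
for n in ("top","side"):
    r=manip.read_camera(n); cv2.imwrite(f"pics/{n}0.png",r["color"][:,:,::-1]); print(r["mtx"],r["world_from_camera"].round(3), [k for k in r])
s=manip.observe();print({k:s[k] for k in("clock","tcp_pos","eef_rot","force","grip_width")})
E
```

```text
[[444.027199     0.         274.6954247 ]
 [  0.         444.027199   211.90613718]
 [  0.           0.           1.        ]] [[-0.02   0.986 -0.166  0.357]
 [-1.    -0.017  0.02   0.019]
 [ 0.017  0.166  0.986  1.362]
 [ 0.     0.     0.     1.   ]] ['color', 'mtx', 'world_from_camera']
[[477.96411809   0.         280.31082844]
 [  0.         477.96411809 209.33540479]
 [  0.           0.           1.        ]] [[-0.943  0.191 -0.271  0.177]
 [-0.331 -0.555  0.763  1.125]
 [-0.004  0.81   0.587  0.913]
 [ 0.     0.     0.     1.   ]] ['color', 'mtx', 'world_from_camera']
{'clock': 0.1, 'tcp_pos': array([0.22763338, 0.47278004, 0.23055816]), 'eef_rot': array([ 2.22513236e-01,  9.74929421e-01, -6.68069974e-04, -1.95077034e-04]), 'force': array([ 0.33840964, -0.33112576, -0.49125643]), 'grip_width': 0.08500262727169108}
```

View pics/top0.png

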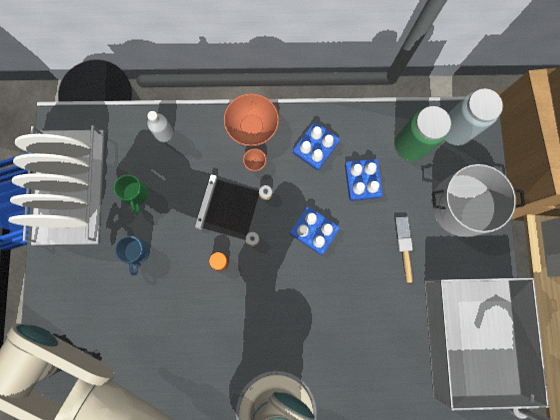

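View pics/side0.png

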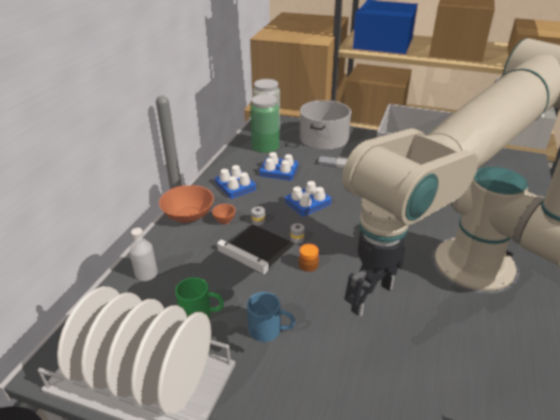

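Rack candidates in the top view are at (316,231), (317,145) and (365,180). The base is at about (275,400), so (316,231) looks nearest. It is also in front of the gap between the posts at (265,192) and (253,239). I'll confirm this with positions and an enlarged crop.

```bash
cat > h.py <<'E'
import numpy as np, cv2
from workcell import manip
from scipy.optimize import least_squares
def cam(n):
    r=manip.read_camera(n); return r["color"],r["mtx"],np.array(r["world_from_camera"])
def proj(P,K,T):
    P=np.atleast_2d(P); c=(P-T[:3,3])@T[:3,:3]; c=c*[1,-1,-1]; u=c@K.T; return u[:,:2]/u[:,2:]
def unproj(uv,z,K,T):
    uv=np.atleast_2d(uv); d=np.c_[uv,np.ones(len(uv))]@np.linalg.inv(K).T*[1,-1,-1]@T[:3,:3].T
    return T[:3,3]+d*((z-T[2,3])/d[:,2:])
def blue(c,box):
    hsv=cv2.cvtColor(c,cv2.COLOR_RGB2HSV); m=cv2.inRange(hsv,(105,130,60),(125,255,255))
    o=np.zeros_like(m); x0,y0,x1,y1=box; o[y0:y1,x0:x1]=m[y0:y1,x0:x1]; return o
def rackpts(p,L=.12,W=.1,z=.024):
    c,s=np.cos(p[2]),np.sin(p[2]); q=np.array([[1,1],[1,-1],[-1,-1],[-1,1]])*[L/2,W/2]
    return np.c_[q@np.array([[c,s],[-s,c]])+p[:2],np.full(4,z)]
def crop(c,box,f,lines=()):
    x0,y0,x1,y1=box; im=cv2.resize(c[y0:y1,x0:x1],None,fx=f,fy=f,interpolation=cv2.INTER_CUBIC)[:,:,::-1].copy()
    for l in lines: cv2.polylines(im,[np.int32(((np.array(l)-[x0,y0]+.5)*f).round())],True,(0,255,255),1)
    return im
E
python3 - <<'E'
from h import *
c,K,T=cam("top")
for p in [(316,231),(317,145),(365,180)]: print(p,unproj(p,.024,K,T)[0].round(3), np.linalg.norm(unproj(p,.024,K,T)[0][:2]))
cv2.imwrite("pics/crop1.png",crop(c,(190,160,350,265),5))
c,K,T=cam("side")
cv2.imwrite("pics/crop2.png",crop(c,(205,170,345,280),5))
E
```

```text
(316, 231) [ 0.522 -0.134  0.024] 0.5387508218397844
(317, 145) [ 0.794 -0.146  0.024] 0.8072621076281697
(365, 180) [ 0.679 -0.292  0.024] 0.7386285147576904
```

View pics/crop1.png

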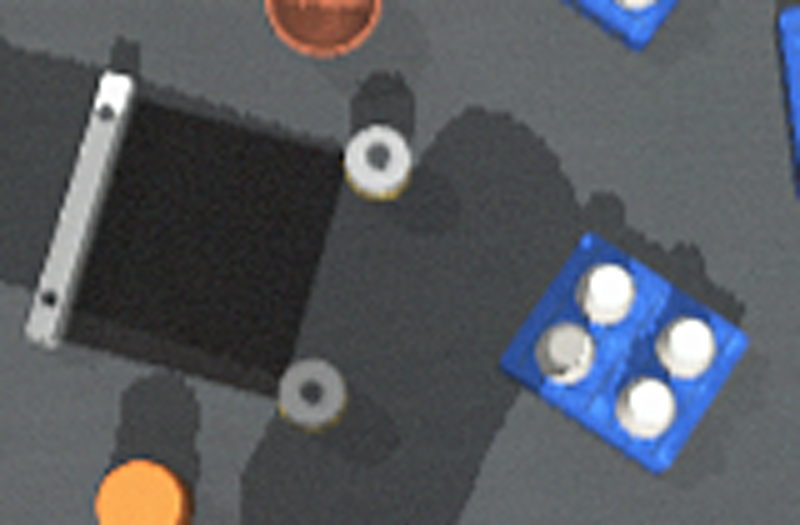

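View pics/crop2.png

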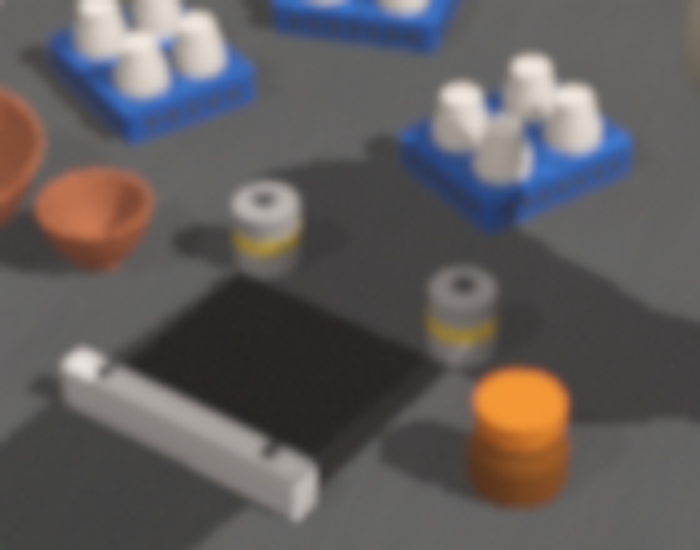

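Top crop: the rack meant is the one at (316,231). It is 0.54 m from the base, against 0.74 and 0.81 m for the other two, and it faces the gap. Its corners, the posts and the bar are all visible. Next I'll fit the poses.

```bash
cat >> h.py <<'E'
def silh(p,K,T):  # rack body outline hull (z 0..24)
    q=np.r_[proj(rackpts(p),K,T),proj(rackpts(p,z=0),K,T)]
    return q
def fitrack(views,p0):
    # edge based: compare the blue mask (cups filled) with the rendered hull by soft IoU
    S=4
    obs=[]
    for c,K,T,box in views:
        m=blue(c,box); m=cv2.morphologyEx(m,cv2.MORPH_OPEN,np.ones((2,2),np.uint8))
        n,l,st,ce=cv2.connectedComponentsWithStats(m); g=proj([[*p0[:2],.012]],K,T)[0]
        k=1+np.argmax(st[1:,4]); m=np.uint8(l==k)*255
        h=cv2.convexHull(cv2.findContours(m,0,2)[0][0]) if False else None
        obs.append((m,box))
    def ren(p,i):
        c,K,T,box=views[i]; x0,y0,x1,y1=box
        im=np.zeros(((y1-y0)*S,(x1-x0)*S),np.uint8)
        cc,s=np.cos(p[2]),np.sin(p[2])
        pts=[]
        for z in (0,.024):
            for sx in(1,-1):
                for sy in(1,-1):
                    a=np.linspace(0,2*np.pi,24)
                    q=np.c_[sx*.054+.006*np.cos(a),sy*.044+.006*np.sin(a)]
                    pts.append(np.c_[q@np.array([[cc,s],[-s,cc]])+p[:2],np.full(24,z)])
        u=(proj(np.vstack(pts),K,T)-[x0,y0]+.5)*S
        cv2.fillPoly(im,[cv2.convexHull(np.int32((u*16-8).round()))],255,cv2.LINE_AA,4)
        for a in (29,-29):
            for b in (22,-22):
                t=np.linspace(0,2*np.pi,24); P=[]
                for z,r in((.024,.018),(.056,.0135)):
                    P.append(np.c_[p[0]+(a*cc-b*s)/1e3+r*np.cos(t),p[1]+(a*s+b*cc)/1e3+r*np.sin(t),np.full(24,z)])
                u=(proj(np.vstack(P),K,T)-[x0,y0]+.5)*S
                cv2.fillPoly(im,[cv2.convexHull(np.int32((u*16-8).round()))],0,cv2.LINE_AA,4)
        return cv2.resize(im,(x1-x0,y1-y0),interpolation=cv2.INTER_AREA)/255.
    def cost(p):
        e=0
        for i,(m,b) in enumerate(obs):
            x0,y0,x1,y1=b; e+=np.abs(cv2.GaussianBlur(ren(p,i),(0,0),.8)-cv2.GaussianBlur(m[y0:y1,x0:x1]/255.,(0,0),.8)).sum()
        return e
    from scipy.optimize import minimize
    sc=np.array([.005,.005,.05])
    r=minimize(lambda q:cost(p0+q*sc),np.zeros(3),method="Nelder-Mead",options=dict(initial_simplex=[[0,0,0],[1,0,0],[0,1,0],[0,0,1]],xatol=.005,fatol=.05))
    return p0+r.x*sc,r.fun
def local(p,L):
    c,s=np.cos(L[2]),np.sin(L[2]); d=np.array(p[:2])-L[:2]
    return np.array([c*d[0]+s*d[1],-s*d[0]+c*d[1]])
E
python3 - <<'E'
from h import *
ct,K,T=cam("top"); cs,K2,T2=cam("side")
f=lambda x,y:(190+x/5-.5,160+y/5-.5)
g=lambda x,y:(205+x/5-.5,170+y/5-.5)
A=unproj(f(379,157),.045,K,T)[0];B=unproj(f(312,392),.045,K,T)[0]
A2=unproj(g(265,196),.045,K2,T2)[0];B2=unproj(g(461,283),.045,K2,T2)[0]
print("posts top",A,B,np.linalg.norm(A-B)," side",A2,B2,np.linalg.norm(A2-B2))
d=A-B; # lane x: towards bar; 
C=np.array([unproj(f(132,80),.03,K,T)[0],unproj(f(62,340),.03,K,T)[0]]);print("bar edge",C, np.linalg.norm(C[0]-C[1]))
M=(A+B)/2
barmid=C.mean(0); x=barmid-M; print("mid",M,"to bar",x, np.linalg.norm(x[:2]),np.arctan2(x[1],x[0]))
dd=B-A; n=np.array([dd[1],-dd[0]]);n*=np.sign(n@x[:2]); print("yaw posts",np.arctan2(n[1],n[0]), "bar", np.arctan2(*(lambda e:(e[0]*-1,e[1]))((C[0]-C[1]))))
print("jar",unproj(f(142,502),.058,K,T)[0])
bt=(285,200,345,262);bs=(280,175,335,220)
q=np.array([unproj(f(*p),.024,K,T)[0] for p in((590,235),(748,340),(662,472),(502,362))]);print(q)
e=q[0]-q[1]; p0=np.array([*q.mean(0)[:2],np.arctan2(e[1],e[0])]);print(p0)
for v in ([(ct,K,T,bt)],[(cs,K2,T2,bs)],[(ct,K,T,bt),(cs,K2,T2,bs)]):
    p,c=fitrack(v,p0);print("fit",p.round(4),c)
L=np.array([*M[:2],np.arctan2(n[1],n[0])]);print("L",L,"rack in lane",local(p,L),p[2]-L[2])
np.save("lane.npy",L)
cv2.imwrite("pics/fit1.png",np.vstack([crop(ct,bt,6,[proj(rackpts(p),K,T)]),cv2.resize(crop(cs,bs,6,[proj(rackpts(p),K2,T2)]),(360,300))]))
E
```

```text
posts top [0.6445424  0.01846228 0.045     ] [0.50216408 0.0607527  0.045     ] 0.14852631251540618  side [0.6457942  0.01585707 0.045     ] [0.50411419 0.05978524 0.045     ] 0.1483337785656991
bar edge [[0.69880619 0.16970775 0.03      ]
 [0.53810543 0.21158585 0.03      ]] 0.16606778454224233
mid [0.57335324 0.03960749 0.045     ] to bar [ 0.04510257  0.15103931 -0.015     ] 0.1576296785864904 1.2806108635188513
yaw posts 1.2820678785302575 bar -1.8257232522777986
jar [0.43806022 0.16028735 0.058     ]
[[ 0.59805265 -0.1101285   0.024     ]
 [ 0.53138988 -0.20441925  0.024     ]
 [ 0.45213532 -0.14885622  0.024     ]
 [ 0.52063466 -0.05406155  0.024     ]]
[ 0.52555313 -0.12936638  0.9553934 ]
fit [ 0.5231 -0.1323  0.9565] 76.25099421790489
fit [ 0.5223 -0.1259  1.0092] 223.54423532388182
fit [ 0.5229 -0.1323  0.9581] 322.576509065665
L [0.57335324 0.03960749 1.28206788] rack in lane [-0.17917882 -0.00062061] -0.3239260597565825
```

View pics/fit1.png

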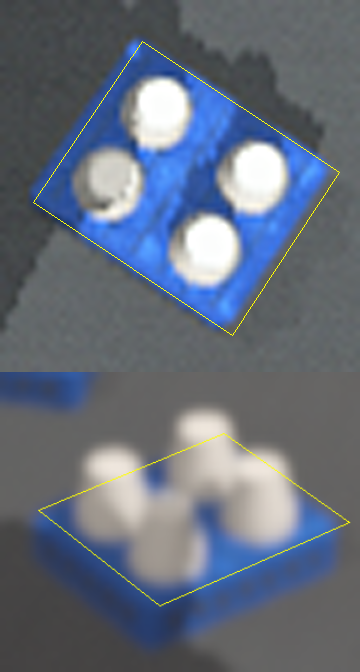

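```bash
cat > h2.py <<'E'
from h import *
import h
def blue2(c,box):
    c=c.astype(int); m=np.uint8(((c[:,:,2]-c[:,:,0])>32)&((c[:,:,2]-c[:,:,1])>18))*255
    o=np.zeros_like(m); x0,y0,x1,y1=box; o[y0:y1,x0:x1]=m[y0:y1,x0:x1]; return o
h.blue=blue2
E
python3 - <<'E'
from h2 import *
ct,K,T=cam("top"); cs,K2,T2=cam("side")
bt=(285,200,345,262);bs=(280,176,340,220)
p0=np.array([.525,-.13,.957])
ps=[]
for v in ([(ct,K,T,bt)],[(cs,K2,T2,bs)],[(ct,K,T,bt),(cs,K2,T2,bs)]):
    p,c=fitrack(v,p0);print("fit",p.round(4),c);ps.append(p)
cv2.imwrite("pics/fit2.png",np.vstack([cv2.resize(a,(480,400)) for a in[crop(ct,bt,6,[proj(rackpts(ps[0]),K,T)]),crop(cs,bs,6,[proj(rackpts(ps[1]),K2,T2),proj(rackpts(ps[1],z=0),K2,T2)])]][0:2]))
L=np.load("lane.npy")
for p in ps: print(local(p,L),p[2]-L[2])
E
```

```text
fit [ 0.5234 -0.1324  0.9582] 67.93834746467058
fit [ 0.5201 -0.1223  0.9477] 57.62863748206421
fit [ 0.5234 -0.1316  0.9493] 272.5998913635286
[-0.17906245 -0.00108042] -0.3238257414453698
[-0.17037024  0.00494803] -0.3343297736425105
[-0.17836143 -0.00083697] -0.3327861387913945
```

View pics/fit2.png

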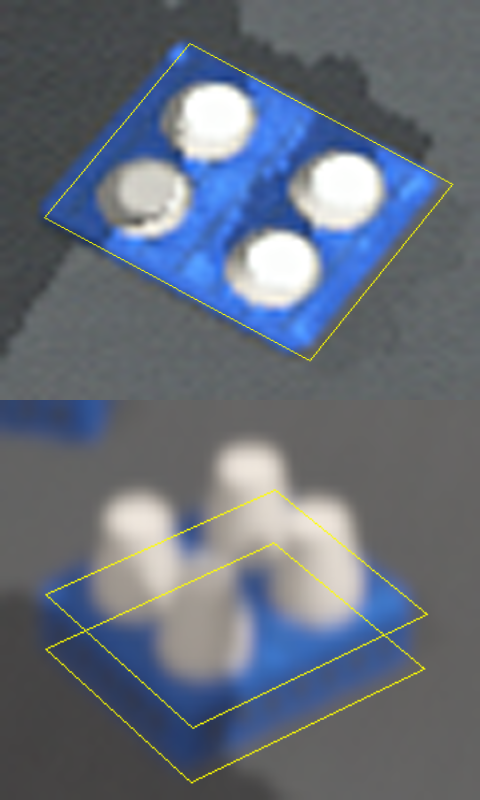

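Run:
```python
from h2 import *
import h
ct,K,T=cam("top"); cs,K2,T2=cam("side")
bt=(285,200,345,262);bs=(280,176,340,220)
out=[]
for c,k,t,b,p in((ct,K,T,bt,[.5234,-.1324,.9582]),(cs,K2,T2,bs,[.5201,-.1223,.9477])):
    m=h.blue(c,b); g=cv2.cvtColor(m,cv2.COLOR_GRAY2RGB)
    im=crop(g,b,6,[proj(rackpts(p),k,t),proj(rackpts(p,z=0),k,t)]); out.append(cv2.resize(im,(400,400)))
cv2.imwrite("pics/m.png",np.hstack(out))
```

```text
(no output)
```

View pics/m.png

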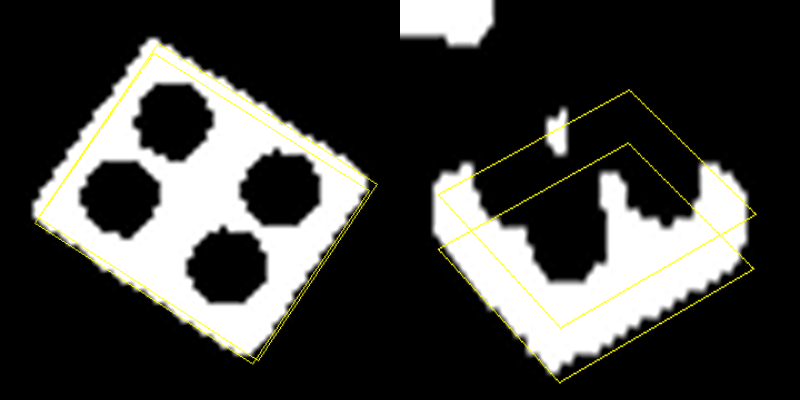

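```bash
sed -i 's/    from scipy.optimize import minimize/    fitrack.ren=ren; fitrack.obs=obs; fitrack.cost=cost\n    from scipy.optimize import minimize/' h.py
python3 - <<'E'
from h2 import *
import h
ct,K,T=cam("top"); cs,K2,T2=cam("side")
bt=(285,200,345,262);bs=(280,176,340,220)
out=[]
for c,k,t,b in((ct,K,T,bt),(cs,K2,T2,bs)):
    p,f=fitrack([(c,k,t,b)],np.array([.525,-.13,.957])); x0,y0,x1,y1=b
    r=np.uint8(255*fitrack.ren(p,0)); m=fitrack.obs[0][0][y0:y1,x0:x1]; out.append(cv2.resize(np.dstack([r,m,m*0]),(400,400),interpolation=0))
    print(p,f,[fitrack.cost(p+d) for d in np.eye(3)*[.003,.003,.02]],[fitrack.cost(p-d) for d in np.eye(3)*[.003,.003,.02]])
cv2.imwrite("pics/m2.png",np.hstack(out))
E
```

```text
[ 0.5234205  -0.13245185  0.95933172] 68.38134540352024 [np.float64(204.07363162593535), np.float64(190.88992371138715), np.float64(91.18647331937346)] [np.float64(179.57710930934059), np.float64(188.0652640636186), np.float64(75.55139942272461)]
[ 0.52010155 -0.12217154  0.95297959] 60.017330948807924 [np.float64(106.28749542701829), np.float64(82.00470923656259), np.float64(64.9575385529931)] [np.float64(102.42020581197622), np.float64(85.44290495142552), np.float64(61.613261999726575)]
```

View pics/m2.png

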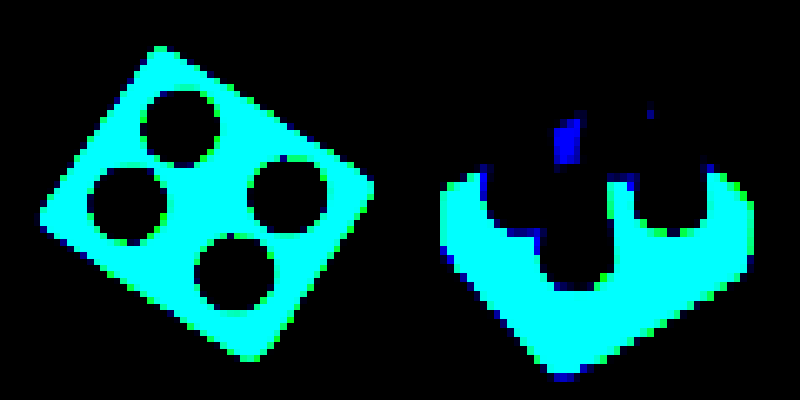

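The 2×2 opening kernel shifts the mask by a pixel, so I'll remove it.

```bash
sed -i 's/; m=cv2.morphologyEx(m,cv2.MORPH_OPEN,np.ones((2,2),np.uint8))//' h.py
cat >> h2.py <<'E'
L=np.load("lane.npy")
def both(p0,tag=None,r=44):
    p0=np.array(p0,float); vs=[]; ims=[]
    for n in("top","side"):
        c,K,T=cam(n); u=proj([[*p0[:2],.02]],K,T)[0].astype(int); k=r if n=="top" else 32
        b=(u[0]-k,u[1]-k,u[0]+k,u[1]+k); p,f=fitrack([(c,K,T,b)],p0); l=local(p,L)
        print(n,p.round(4),"cost",round(f),"lane mm",(l*1e3).round(1),"ang",round(p[2]-L[2],4))
        q=p if n=="top" else p
        if tag: ims.append(cv2.resize(crop(c,b,5,[proj(rackpts(q),K,T),proj(rackpts(q,z=0),K,T)]),(400,400)))
        vs.append(p)
    if tag: cv2.imwrite(f"pics/{tag}.png",np.hstack(ims))
    return vs
E
python3 - <<'E'
from h2 import *
both([.525,-.13,.957],"f3")
E
```

```text
top [ 0.5263 -0.1295  0.9523] cost 68 lane mm [-175.5   -3.1] ang -0.3298
side [ 0.5249 -0.1264  0.951 ] cost 58 lane mm [-173.    -0.8] ang -0.331
```

View pics/f3.png

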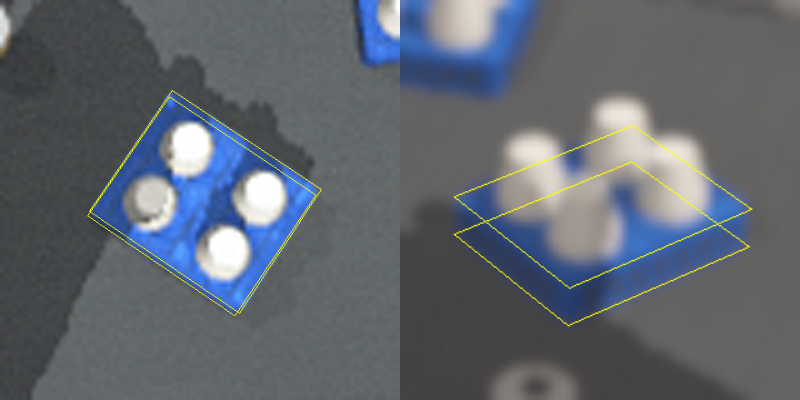

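```bash
cat > plan.py <<'E'
import numpy as np, json
def rows(start,wps,grip):
    """start,wps: (x,y,z,ang) of tool x axis heading; each wp one row. Returns rounded rows, tracks rounding."""
    cur=np.array(start,float); out=[]
    for w in wps:
        w=np.array(w,float); d=w[:3]-cur[:3]; c,s=np.cos(cur[3]),np.sin(cur[3])
        X=np.array([c,s,0]);Y=np.array([s,-c,0]);Z=np.array([0,0,-1.])
        dp=np.round(np.array([d@X,d@Y,d@Z])*1e3,1)
        yaw=round(-np.degrees(w[3]-cur[3]),1)
        cur[:3]+=(dp[0]*X+dp[1]*Y+dp[2]*Z)/1e3; cur[3]-=np.radians(yaw)
        out.append(dict(dp=dp.tolist(),yaw=yaw,grip=grip))
    for i in range(0,len(out),5): print(json.dumps(out[i:i+5]))
    print("end",cur.round(4))
def ang(q):
    x,y,z,w=q; return np.arctan2(2*(x*y+z*w),1-2*(y*y+z*z))
E
python3 - <<'E'
from plan import *
from workcell import manip
o=manip.observe(); a=ang(o["eef_rot"]); s=np.array([*o["tcp_pos"],a]); print(s)
g=np.array([.470,-.2067,.15,.952]); n=13
rows(s,[s+(g-s)*(i+1)/n for i in range(n)],.65)
E
```

```text
[0.22777854 0.47302469 0.23131514 2.69279598]
[{"dp": [-39.5, -39.0, 6.3], "yaw": 7.7, "grip": 0.65}, {"dp": [-44.3, -33.4, 6.2], "yaw": 7.6, "grip": 0.65}, {"dp": [-48.4, -27.2, 6.3], "yaw": 7.7, "grip": 0.65}, {"dp": [-51.6, -20.5, 6.2], "yaw": 7.7, "grip": 0.65}, {"dp": [-53.9, -13.4, 6.3], "yaw": 7.7, "grip": 0.65}]
[{"dp": [-55.1, -6.1, 6.2], "yaw": 7.6, "grip": 0.65}, {"dp": [-55.5, 1.3, 6.3], "yaw": 7.7, "grip": 0.65}, {"dp": [-54.8, 8.7, 6.2], "yaw": 7.7, "grip": 0.65}, {"dp": [-53.2, 16.0, 6.3], "yaw": 7.7, "grip": 0.65}, {"dp": [-50.5, 22.9, 6.3], "yaw": 7.6, "grip": 0.65}]
[{"dp": [-47.1, 29.5, 6.2], "yaw": 7.7, "grip": 0.65}, {"dp": [-42.7, 35.5, 6.3], "yaw": 7.7, "grip": 0.65}, {"dp": [-37.6, 40.8, 6.2], "yaw": 7.6, "grip": 0.65}]
end [ 0.4699 -0.2067  0.15    0.9527]
```

Emit:
step_arm --commands '[{"dp": [-39.5, -39.0, 6], "yaw": 7.7, "grip": 0.65}, {"dp": [-44, -33.5, 6], "yaw": 7.7, "grip": 0.65}, {"dp": [-48.5, -27, 6], "yaw": 7.7, "grip": 0.65}, {"dp": [-51.5, -20.5, 6], "yaw": 7.7, "grip": 0.65}, {"dp": [-54, -13.5, 6], "yaw": 7.7, "grip": 0.65}]'

```text
clock: 1.32
tcp_pos: [0.3208, 0.21, 0.2013]
eef_rot: [0.533, 0.846, 0.0, 0.0]
force: [-0.0, 0.3, 0.7]
grip_width: 0.0555
```

Emit:
step_arm --commands '[{"dp": [-55, -6, 6], "yaw": 7.7, "grip": 0.65}, {"dp": [-55.5, 1.5, 6], "yaw": 7.7, "grip": 0.65}, {"dp": [-55, 8.5, 6], "yaw": 7.7, "grip": 0.65}, {"dp": [-53, 16.0, 6], "yaw": 7.7, "grip": 0.65}, {"dp": [-50.5, 23, 6], "yaw": 7.7, "grip": 0.65}]'

```text
clock: 1.95
tcp_pos: [0.4133, -0.0518, 0.1715]
eef_rot: [0.782, 0.623, 0.0, 0.0]
force: [0.2, 0.3, 0.5]
grip_width: 0.0552
```

Emit:
step_arm --commands '[{"dp": [-47, 29.5, 6], "yaw": 7.7, "grip": 0.65}, {"dp": [-42.5, 35.5, 6], "yaw": 7.7, "grip": 0.65}, {"dp": [-37.5, 41, 6], "yaw": 7.6, "grip": 0.65}, {"dp": [0, 0, 0], "yaw": 0, "grip": 0.65}]'

```text
clock: 2.45
tcp_pos: [0.4681, -0.2095, 0.1517]
eef_rot: [0.891, 0.454, -0.001, -0.001]
force: [0.2, -0.3, 1.6]
grip_width: 0.0554
```

Run:
```python
from plan import *
from h2 import *
o=manip.observe(); print(o["clock"],o["tcp_pos"],ang(o["eef_rot"]),o["grip_width"],o["force"],o["joint_positions"])
cv2.imwrite("pics/a.png",np.hstack([cv2.resize(cam(n)[0],(400,300))[:,:,::-1] for n in("top","side")]))
```

```text
2.45 [ 0.46812827 -0.20954876  0.15173135] 0.9424511377957567 0.05536806142996527 [ 0.21836486 -0.25647639  1.57184927] [-4.92702354e-01  5.91540645e-02  1.55285239e+00 -3.42417168e-04
  1.53204049e+00  1.35657322e-01]
```

View pics/a.png

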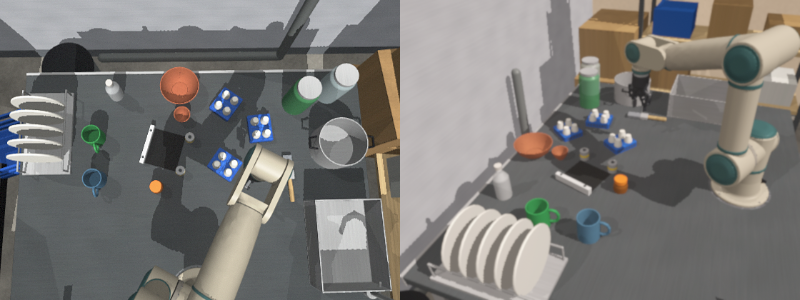

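Emit:
step_arm --commands '[{"dp": [0, 0, 40], "yaw": 0, "grip": 0.65}, {"dp": [0, 0, 40], "yaw": 0, "grip": 0.65}, {"dp": [0, 0, 35], "yaw": 0, "grip": 0.65}, {"dp": [0, 0, 20], "yaw": 0, "grip": 0.65}, {"dp": [0, 0, 8], "yaw": 0, "grip": 0.65}]'

```text
clock: 3.18
tcp_pos: [0.4679, -0.2055, 0.0098]
eef_rot: [0.889, 0.457, -0.0, -0.001]
force: [1.6, 0.2, -0.5]
grip_width: 0.0555
```

Emit:
step_arm --commands '[{"dp": [0, 0, 0], "yaw": 0, "grip": 0.65}, {"dp": [6, 0, 0], "yaw": 0, "grip": 0.65}, {"dp": [6, 0, 0], "yaw": 0, "grip": 0.65}]'

```text
clock: 3.55
tcp_pos: [0.4761, -0.1969, 0.0113]
eef_rot: [0.89, 0.456, 0.001, 0.001]
force: [-0.2, 0.1, 0.1]
grip_width: 0.0555
```

Run:
```python
from plan import *
from h2 import *
o=manip.observe(); print(o["clock"],o["tcp_pos"],ang(o["eef_rot"]),o["grip_width"],o["force"])
both([.525,-.13,.957],"f4")
```

```text
3.55 [ 0.4761491  -0.19691459  0.0112975 ] 0.9475738240195637 0.05548566432308925 [-0.21528721  0.13975755  0.06048593]
top [ 0.5265 -0.1289  0.9526] cost 223 lane mm [-174.9   -3. ] ang -0.3295
side [ 0.525  -0.1269  0.9641] cost 59 lane mm [-173.3   -1.1] ang -0.318
```

View pics/f4.png

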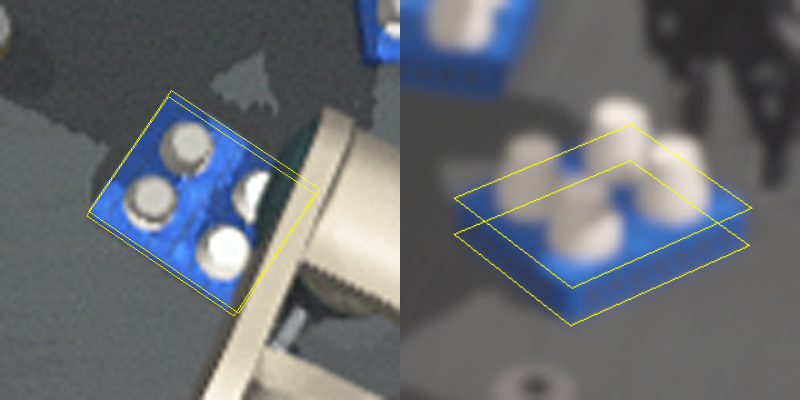

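Emit:
step_arm --commands '[{"dp": [0, 0, 6], "yaw": 0, "grip": 0.65}, {"dp": [6, 0, 0], "yaw": 0, "grip": 0.65}, {"dp": [3, 0, 0], "yaw": 0, "grip": 0.65}, {"dp": [2, 0, 0], "yaw": 0, "grip": 0.65}]'

```text
clock: 4.15
tcp_pos: [0.4819, -0.188, 0.0043]
eef_rot: [0.89, 0.456, 0.0, 0.0]
force: [0.7, 0.4, 1.2]
grip_width: 0.0553
```

Emit:
step_arm --commands '[{"dp": [2, 0, 0], "yaw": 0, "grip": 0.65}]'

```text
clock: 4.28
tcp_pos: [0.4831, -0.1865, 0.0044]
eef_rot: [0.89, 0.456, 0.0, 0.0]
force: [0.5, 0.3, 0.3]
grip_width: 0.0557
```

Emit:
step_arm --commands '[{"dp": [2, 0, 0], "yaw": 0, "grip": 0.65}]'

```text
clock: 4.4
tcp_pos: [0.4841, -0.1849, 0.0043]
eef_rot: [0.89, 0.456, -0.0, 0.0]
force: [-2.3, -2.4, 0.9]
grip_width: 0.0557
```

Emit:
step_arm --commands '[{"dp": [2, 0, 0], "yaw": 0, "grip": 0.65}]'

```text
clock: 4.53
tcp_pos: [0.4849, -0.1837, 0.0043]
eef_rot: [0.89, 0.456, -0.001, 0.0]
force: [-3.0, -3.9, 1.7]
grip_width: 0.0556
```

Run:
```python
from plan import *
from h2 import *
o=manip.observe(); print(o["clock"],o["tcp_pos"],ang(o["eef_rot"]),o["grip_width"],o["force"])
both([.525,-.13,.957],"f5")
```

```text
4.525 [ 0.48488408 -0.18372643  0.00432148] 0.9474114636287666 0.05556249466865961 [-2.99662247 -3.86215317  1.74133666]
top [ 0.5274 -0.1284  0.9455] cost 308 lane mm [-174.2   -3.8] ang -0.3365
side [ 0.5257 -0.126   0.9335] cost 60 lane mm [-172.3   -1.5] ang -0.3486
```

View pics/f5.png

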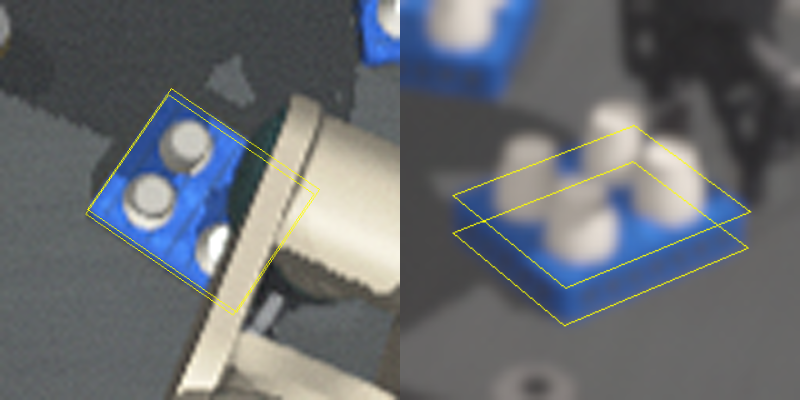

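```bash
cat >> plan.py <<'E'
LANE=np.array([.574,.039,1.279])
def rackfromtool(t,d=.0705,off=0):
    return np.array([t[0]+d*np.cos(t[3])-off*np.sin(t[3]),t[1]+d*np.sin(t[3])+off*np.cos(t[3]),t[3]])
def drive(t,segs,step=.005,grip=.65,d=.0705):
    """segs: (length, curvature) of rack centre; rack rigid ahead of tool"""
    t=np.array(t,float); r=rackfromtool(t,d); w=[]
    for l,k in segs:
        n=max(1,round(l/step)); h=l/n
        for _ in range(n):
            m=r[2]+k*h/2; r=r+[h*np.cos(m),h*np.sin(m),k*h]
            w.append([r[0]-d*np.cos(r[2]),r[1]-d*np.sin(r[2]),t[2],r[2]])
    c,s=np.cos(LANE[2]),np.sin(LANE[2]);e=r[:2]-LANE[:2]
    print("final rack lane",(1e3*(c*e[0]+s*e[1])).round(1),(1e3*(-s*e[0]+c*e[1])).round(1),r[2]-LANE[2])
    rows(t,w,grip)
E
python3 - <<'E'
from plan import *
drive([.4849,-.1837,.0043,.947],[(.047,1/.095),(.020,0),(.0155,-1/.095)])
E
```

```text
final rack lane -90.7 -1.1 -0.00042105263157798944
[{"dp": [5.3, 3.7, 0.0], "yaw": -3.1, "grip": 0.65}, {"dp": [5.4, 3.8, 0.0], "yaw": -3.2, "grip": 0.65}, {"dp": [5.3, 3.7, 0.0], "yaw": -3.1, "grip": 0.65}, {"dp": [5.3, 3.7, 0.0], "yaw": -3.2, "grip": 0.65}, {"dp": [5.3, 3.7, 0.0], "yaw": -3.1, "grip": 0.65}]
[{"dp": [5.4, 3.8, 0.0], "yaw": -3.2, "grip": 0.65}, {"dp": [5.3, 3.7, 0.0], "yaw": -3.1, "grip": 0.65}, {"dp": [5.3, 3.7, 0.0], "yaw": -3.2, "grip": 0.65}, {"dp": [5.4, 3.8, 0.0], "yaw": -3.1, "grip": 0.65}, {"dp": [5.0, -0.1, 0.0], "yaw": -0.0, "grip": 0.65}]
[{"dp": [5.0, 0.0, 0.0], "yaw": -0.0, "grip": 0.65}, {"dp": [5.0, 0.0, 0.0], "yaw": -0.0, "grip": 0.65}, {"dp": [5.0, 0.0, 0.0], "yaw": -0.0, "grip": 0.65}, {"dp": [5.2, -3.7, 0.0], "yaw": 3.1, "grip": 0.65}, {"dp": [5.3, -3.7, 0.0], "yaw": 3.1, "grip": 0.65}]
[{"dp": [5.3, -3.7, 0.0], "yaw": 3.1, "grip": 0.65}]
end [ 0.5286 -0.1157  0.0043  1.2786]
```

Emit:
step_arm --commands '[{"dp": [5.3, 3.7, 0], "yaw": -3.1, "grip": 0.65}, {"dp": [5.3, 3.7, 0], "yaw": -3.1, "grip": 0.65}, {"dp": [5.3, 3.7, 0], "yaw": -3.2, "grip": 0.65}, {"dp": [5.3, 3.7, 0], "yaw": -3.1, "grip": 0.65}, {"dp": [5.3, 3.7, 0], "yaw": -3.2, "grip": 0.65}]'

```text
clock: 5.25
tcp_pos: [0.5145, -0.1697, 0.0043]
eef_rot: [0.819, 0.574, 0.0, 0.0]
force: [-0.2, -1.7, -0.7]
grip_width: 0.0557
```

```bash
cat > chk.py <<'E'
import sys
from plan import *
from h2 import *
def chk(tag=None):
    o=manip.observe(); t=[*o["tcp_pos"],ang(o["eef_rot"])]; print(o["clock"],np.round(t,4),o["grip_width"].round(4),o["force"].round(1))
    r=rackfromtool(t); print("tool-implied rack",r.round(4),(1e3*local(r,LANE)).round(1),(r[2]-LANE[2]).round(3))
    c,K,T=cam("side"); ims=[]
    u=proj([[*r[:2],.02]],K,T)[0].astype(int); b=(u[0]-34,u[1]-32,u[0]+34,u[1]+32)
    p,f=fitrack([(c,K,T,b)],r); ls=local(p,[.575,.0378,1.276]); rel=local(p,t[:2]+[t[3]])
    print("side rack",p.round(4),"cost",round(f),"lane",(ls*1e3).round(1),(p[2]-LANE[2]).round(3),"in tool",(rel*1e3).round(1),(p[2]-t[3]).round(3))
    ims.append(cv2.resize(crop(c,b,6,[proj(rackpts(p),K,T),proj(rackpts(p,z=0),K,T)]),(400,376)))
    c,K,T=cam("top"); u=proj([[*r[:2],.02]],K,T)[0].astype(int); b=(u[0]-44,u[1]-44,u[0]+44,u[1]+44)
    ims.append(cv2.resize(crop(c,b,5,[proj(rackpts(p),K,T)]),(376,376)))
    if tag: cv2.imwrite(f"pics/{tag}.png",np.hstack(ims))
    return p
if __name__=="__main__": chk(sys.argv[1])
E
python3 chk.py c1
```

```text
Traceback (most recent call last):
  File "chk.py", line 16, in <module>
    if __name__=="__main__": chk(sys.argv[1])
                             ~~~^^^^^^^^^^^^^
  File "chk.py", line 5, in chk
    o=manip.observe(); t=[*o["tcp_pos"],ang(o["eef_rot"])]; print(o["clock"],np.round(t,4),o["grip_width"].round(4),o["force"].round(1))
                                                                                           ^^^^^^^^^^^^^^^^^^^^^
AttributeError: 'float' object has no attribute 'round'
```

```bash
sed -i 's/o\["grip_width"\].round(4)/round(o["grip_width"],4)/' chk.py; python3 chk.py c1
```

```text
5.25 [ 0.5145 -0.1697  0.0043  1.2228] 0.0557 [-0.2 -1.7 -0.7]
tool-implied rack [ 0.5386 -0.1034  1.2228] [-146.6   -7. ] -0.056
side rack [ 0.5387 -0.1037  1.2188] cost 62 lane [-145.9   -6.4] -0.06 in tool [70.2 -0.2] -0.004
```

View pics/c1.png

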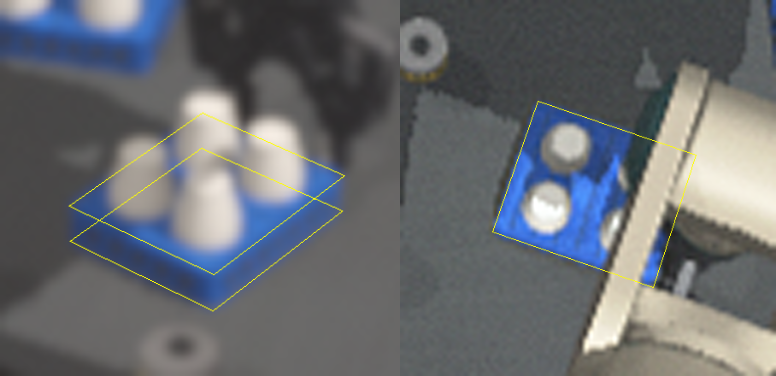

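Run:
```python
from plan import *
drive([.5145,-.1697,.0043,1.2225],[(.019,1/.08),(.024,0),(.0144,-1/.08)],d=.0705)
```

```text
final rack lane -89.8 -0.2 0.0009999999999996678
[{"dp": [4.9, 4.0, 0.0], "yaw": -3.4, "grip": 0.65}, {"dp": [4.8, 4.1, 0.0], "yaw": -3.4, "grip": 0.65}, {"dp": [4.9, 4.0, 0.0], "yaw": -3.4, "grip": 0.65}, {"dp": [4.9, 4.1, 0.0], "yaw": -3.4, "grip": 0.65}, {"dp": [4.8, -0.0, 0.0], "yaw": -0.0, "grip": 0.65}]
[{"dp": [4.8, -0.0, 0.0], "yaw": -0.0, "grip": 0.65}, {"dp": [4.8, -0.0, 0.0], "yaw": -0.0, "grip": 0.65}, {"dp": [4.8, -0.0, 0.0], "yaw": -0.0, "grip": 0.65}, {"dp": [4.8, -0.0, 0.0], "yaw": -0.0, "grip": 0.65}, {"dp": [4.9, -4.1, 0.0], "yaw": 3.4, "grip": 0.65}]
[{"dp": [4.9, -4.1, 0.0], "yaw": 3.5, "grip": 0.65}, {"dp": [5.0, -4.1, 0.0], "yaw": 3.4, "grip": 0.65}]
end [ 0.5282 -0.1145  0.0043  1.2801]
```

Emit:
step_arm --commands '[{"dp": [4.9, 4, 0], "yaw": -3.4, "grip": 0.65}, {"dp": [4.9, 4, 0], "yaw": -3.4, "grip": 0.65}, {"dp": [4.9, 4, 0], "yaw": -3.4, "grip": 0.65}, {"dp": [4.9, 4, 0], "yaw": -3.4, "grip": 0.65}, {"dp": [4.8, 0, 0], "yaw": 0, "grip": 0.65}]'

```text
clock: 5.98
tcp_pos: [0.5354, -0.1501, 0.0043]
eef_rot: [0.746, 0.666, -0.0, 0.0]
force: [-1.0, -3.2, 0.3]
grip_width: 0.0555
```

Emit:
step_arm --commands '[{"dp": [4.8, 0, 0], "yaw": 0, "grip": 0.65}, {"dp": [4.8, 0, 0], "yaw": 0, "grip": 0.65}, {"dp": [4.8, 0, 0], "yaw": 0, "grip": 0.65}]'

```text
clock: 6.35
tcp_pos: [0.5369, -0.1352, 0.0043]
eef_rot: [0.746, 0.666, 0.0, 0.0]
force: [-1.1, -4.2, -0.4]
grip_width: 0.0555
```

```bash
python3 chk.py c2
```

```text
6.35 [ 0.5369 -0.1352  0.0043  1.4584] 0.0555 [-1.1 -4.2 -0.4]
tool-implied rack [ 0.5448 -0.0652  1.4584] [-108.2   -2. ] 0.179
side rack [ 0.545  -0.0652  1.4549] cost 78 lane [-107.3   -1.2] 0.176 in tool [70.5 -0.2] -0.004
```

View pics/c2.png

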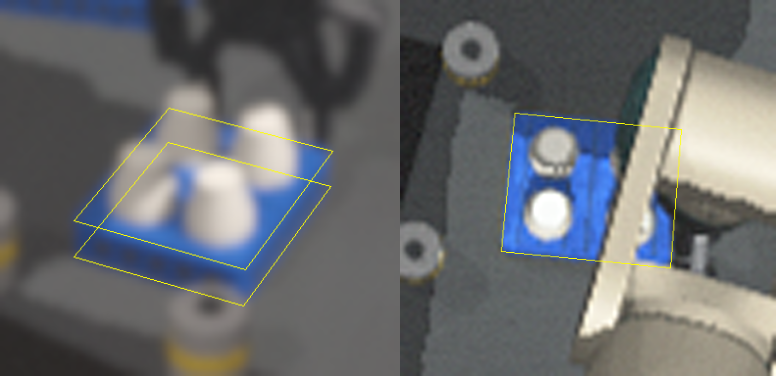

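Emit:
step_arm --commands '[{"dp": [4.9, -4.1, 0], "yaw": 3.4, "grip": 0.65}, {"dp": [4.9, -4.1, 0], "yaw": 3.4, "grip": 0.65}, {"dp": [4.9, -4.1, 0], "yaw": 3.4, "grip": 0.65}]'

```text
clock: 6.82
tcp_pos: [0.5271, -0.1189, 0.0043]
eef_rot: [0.802, 0.597, -0.0, -0.0]
force: [-0.5, -2.6, -0.1]
grip_width: 0.0552
```

```bash
python3 chk.py c3
```

```text
6.825 [ 0.5271 -0.1189  0.0043  1.2788] 0.0552 [-0.5 -2.6 -0.1]
tool-implied rack [ 0.5474 -0.0513  1.2788] [-94.2  -0.5] -0.0
side rack [ 0.5474 -0.0522  1.2655] cost 114 lane [-94.1   0.2] -0.013 in tool [69.7 -0.3] -0.013
```

View pics/c3.png

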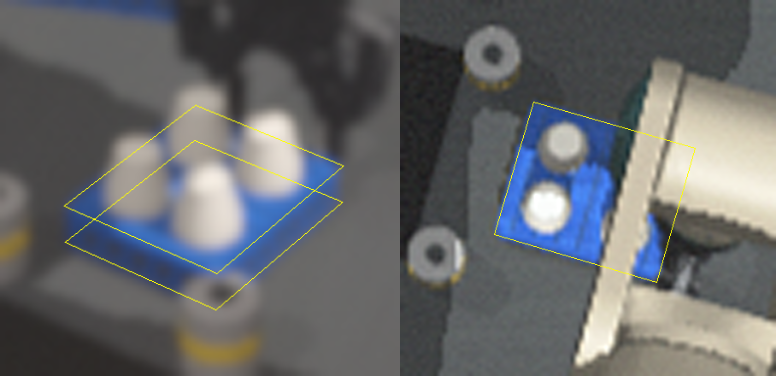

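Emit:
step_arm --commands '[{"dp": [5, 0, 0], "yaw": 0, "grip": 0.65}, {"dp": [5, 0, 0], "yaw": 0, "grip": 0.65}, {"dp": [5, 0, 0], "yaw": 0, "grip": 0.65}, {"dp": [5, 0, 0], "yaw": 0, "grip": 0.65}, {"dp": [5, 0, 0], "yaw": 0, "grip": 0.65}]'

```text
clock: 7.55
tcp_pos: [0.5346, -0.0947, 0.0043]
eef_rot: [0.802, 0.598, 0.0, -0.0]
force: [-2.7, -3.8, 1.1]
grip_width: 0.0558
```

```bash
python3 chk.py c4
```

```text
7.55 [ 0.5346 -0.0947  0.0043  1.281 ] 0.0558 [-2.7 -3.8  1.1]
tool-implied rack [ 0.5547 -0.0271  1.281 ] [-68.8  -0.6] 0.002
side rack [ 0.555  -0.0273  1.2648] cost 127 lane [-68.1   0.2] -0.014 in tool [70.4 -0.3] -0.016
```

View pics/c4.png

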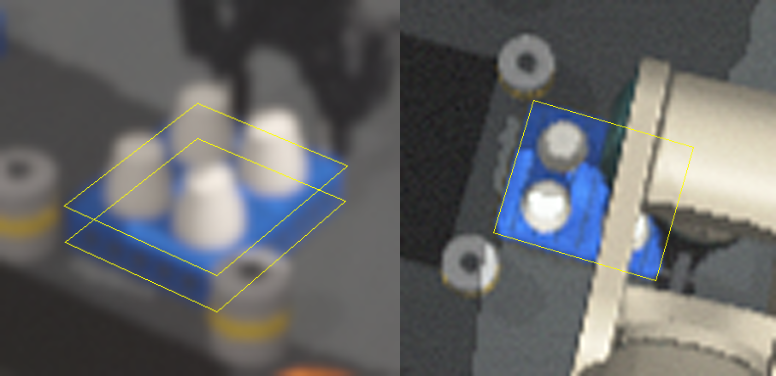

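```bash
cat > gap.py <<'E'
import sys
from chk import *
def gap(tag,p=None):
    t=manip.observe(); t=[*t["tcp_pos"],ang(t["eef_rot"])]
    r=rackfromtool(t) if p is None else p
    out=[]
    for n,hw in(("top",(38,40)),("side",(50,45))):
        c,K,T=cam(n); ctr=LANE[:2]+.02*np.array([np.cos(LANE[2]),np.sin(LANE[2])]); u=proj([[*ctr,.02]],K,T)[0].astype(int)
        b=(u[0]-hw[0],u[1]-hw[1],u[0]+hw[0],u[1]+hw[1]); ls=[proj(rackpts(r),K,T)]
        a=np.linspace(0,6.28,40)
        for s in(1,-1):
            pc=LANE[:2]+s*.074*np.array([-np.sin(LANE[2]),np.cos(LANE[2])])
            ls.append(proj(np.c_[pc[0]+.02*np.cos(a),pc[1]+.02*np.sin(a),a*0+.045],K,T))
        e=np.array([[.16,.085],[.16,-.085]]); R=np.array([[np.cos(LANE[2]),-np.sin(LANE[2])],[np.sin(LANE[2]),np.cos(LANE[2])]])
        ls.append(proj(np.c_[e@R.T+LANE[:2],[.03,.03]],K,T))
        out.append(cv2.resize(crop(c,b,5,ls),(400,420)))
    cv2.imwrite(f"pics/{tag}.png",np.hstack(out))
if __name__=="__main__": gap(sys.argv[1])
E
python3 gap.py g1
```

```text
(no output)
```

View pics/g1.png

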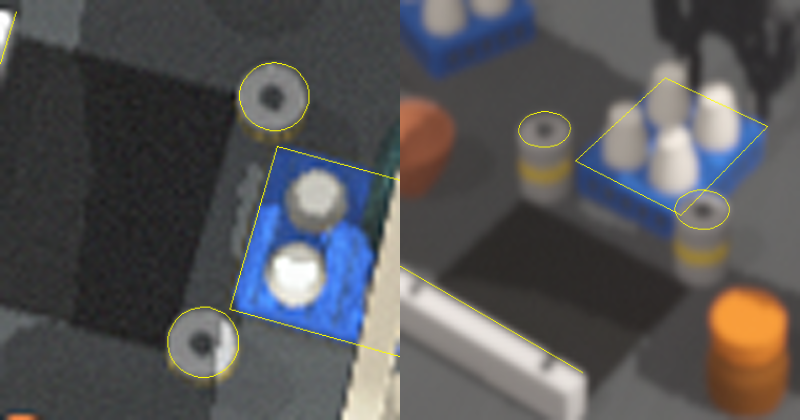

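Emit:
step_arm --commands '[{"dp": [5, 0, 0], "yaw": 0, "grip": 0.65}, {"dp": [5, 0, 0], "yaw": 0, "grip": 0.65}, {"dp": [5, 0, 0], "yaw": 0, "grip": 0.65}, {"dp": [5, 0, 0], "yaw": 0, "grip": 0.65}, {"dp": [5, 0, 0], "yaw": 0, "grip": 0.65}]'

```text
clock: 8.38
tcp_pos: [0.5417, -0.0707, 0.0043]
eef_rot: [0.802, 0.598, -0.0, -0.0]
force: [-0.9, -3.3, -0.8]
grip_width: 0.0557
```

Emit:
step_arm --commands '[{"dp": [5, 0, 0], "yaw": 0, "grip": 0.65}, {"dp": [5, 0, 0], "yaw": 0, "grip": 0.65}, {"dp": [5, 0, 0], "yaw": 0, "grip": 0.65}]'

```text
clock: 8.75
tcp_pos: [0.546, -0.0563, 0.0042]
eef_rot: [0.802, 0.598, 0.0, -0.0]
force: [-1.2, -3.4, 0.0]
grip_width: 0.0552
```

```bash
python3 chk.py c5; python3 gap.py g2
```

```text
8.75 [ 0.546  -0.0563  0.0042  1.2808] 0.0552 [-1.2 -3.4  0. ]
tool-implied rack [0.5661 0.0112 1.2808] [-28.9  -0.4] 0.002
side rack [0.5666 0.0121 1.3   ] cost 158 lane [-27.    0.6] 0.021 in tool [71.5 -0.2] 0.019
```

View pics/g2.png

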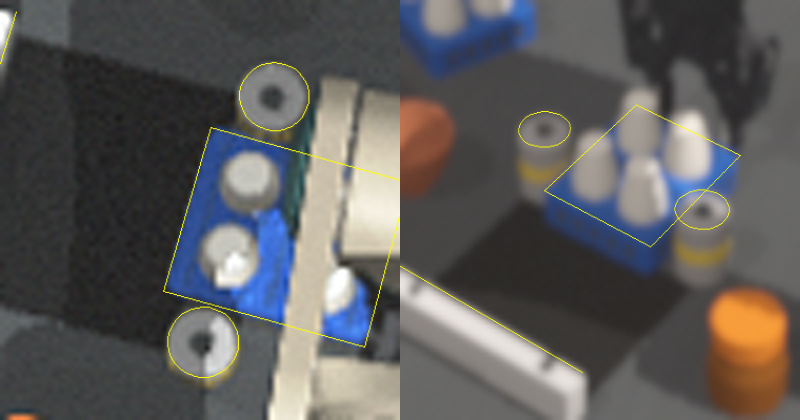

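Emit:
step_arm --commands '[{"dp": [5, 0, 0], "yaw": 0, "grip": 0.65}, {"dp": [5, 0, 0], "yaw": 0, "grip": 0.65}, {"dp": [5, 0, 0], "yaw": 0, "grip": 0.65}, {"dp": [5, 0, 0], "yaw": 0, "grip": 0.65}, {"dp": [5, 0, 0], "yaw": 0, "grip": 0.65}]'

```text
clock: 9.57
tcp_pos: [0.5532, -0.0324, 0.0044]
eef_rot: [0.802, 0.598, 0.0, 0.0]
force: [-1.7, -3.4, 1.6]
grip_width: 0.0558
```

Emit:
step_arm --commands '[{"dp": [5, 0, 0], "yaw": 0, "grip": 0.65}, {"dp": [5, 0, 0], "yaw": 0, "grip": 0.65}, {"dp": [5, 0, 0], "yaw": 0, "grip": 0.65}, {"dp": [5, 0, 0], "yaw": 0, "grip": 0.65}, {"dp": [5, 0, 0], "yaw": 0, "grip": 0.65}]'

```text
clock: 10.2
tcp_pos: [0.5603, -0.0085, 0.0044]
eef_rot: [0.802, 0.598, 0.0, 0.0]
force: [-1.9, -4.9, 2.1]
grip_width: 0.0552
```

```bash
python3 chk.py c6; python3 gap.py g3
```

```text
10.2 [ 0.5603 -0.0085  0.0044  1.2808] 0.0552 [-1.9 -4.9  2.1]
tool-implied rack [0.5805 0.0591 1.2808] [21.1 -0.4] 0.002
side rack [0.583  0.0587 1.3024] cost 141 lane [22.4 -1.6] 0.023 in tool [70.9 -2.5] 0.022
```

View pics/g3.png

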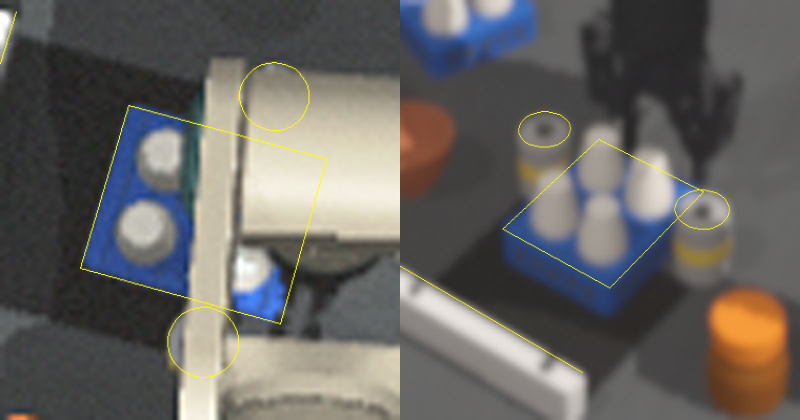

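Emit:
step_arm --commands '[{"dp": [5, 0, 0], "yaw": 0, "grip": 0.65}, {"dp": [5, 0, 0], "yaw": 0, "grip": 0.65}, {"dp": [5, 0, 0], "yaw": 0, "grip": 0.65}, {"dp": [5, 0, 0], "yaw": 0, "grip": 0.65}, {"dp": [5, 0, 0], "yaw": 0, "grip": 0.65}]'

```text
clock: 11.02
tcp_pos: [0.5673, 0.0157, 0.004]
eef_rot: [0.802, 0.598, -0.0, -0.0]
force: [-0.8, -2.9, -1.6]
grip_width: 0.0556
```

Emit:
step_arm --commands '[{"dp": [5, 0, 0], "yaw": 0, "grip": 0.65}, {"dp": [5, 0, 0], "yaw": 0, "grip": 0.65}, {"dp": [5, 0, 0], "yaw": 0, "grip": 0.65}, {"dp": [5, 0, 0], "yaw": 0, "grip": 0.65}, {"dp": [5, 0, 0], "yaw": 0, "grip": 0.65}]'

```text
clock: 11.65
tcp_pos: [0.5746, 0.0395, 0.0043]
eef_rot: [0.802, 0.598, 0.0, -0.0]
force: [0.1, -1.4, -2.5]
grip_width: 0.0557
```

Emit:
step_arm --commands '[{"dp": [5, 0, 0], "yaw": 0, "grip": 0.65}, {"dp": [5, 0, 0], "yaw": 0, "grip": 0.65}, {"dp": [5, 0, 0], "yaw": 0, "grip": 0.65}, {"dp": [5, 0, 0], "yaw": 0, "grip": 0.65}]'

```text
clock: 12.15
tcp_pos: [0.5803, 0.0586, 0.0043]
eef_rot: [0.802, 0.598, 0.0, -0.0]
force: [-1.6, -2.3, -2.2]
grip_width: 0.0557
```

```bash
python3 chk.py c7; python3 gap.py g4
```

```text
12.15 [0.5803 0.0586 0.0043 1.2808] 0.0557 [-1.6 -2.3 -2.2]
tool-implied rack [0.6005 0.1262 1.2808] [91.1 -0.3] 0.002
side rack [0.6015 0.1253 1.2933] cost 235 lane [91.4  0.1] 0.014 in tool [69.9 -1.3] 0.013
```

View pics/g4.png

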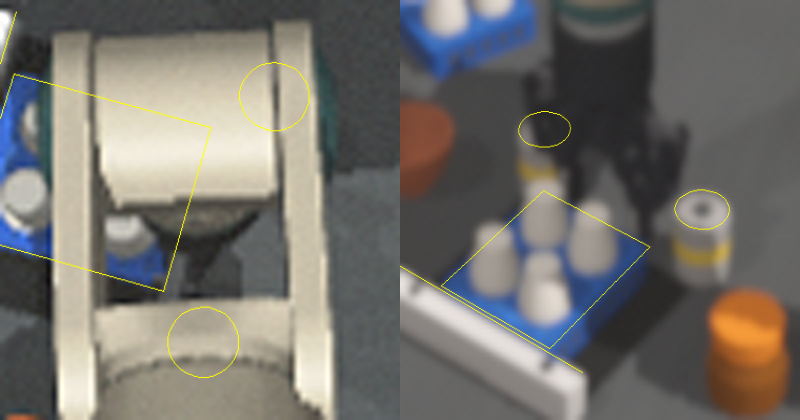

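Both estimates put the rack at about 91 mm. From here I'll use 2 mm steps until the force rises against the bar.

Emit:
step_arm --commands '[{"dp": [2, 0, 0], "yaw": 0, "grip": 0.65}, {"dp": [2, 0, 0], "yaw": 0, "grip": 0.65}]'

```text
clock: 12.6
tcp_pos: [0.5816, 0.0616, 0.0048]
eef_rot: [0.802, 0.597, -0.0, 0.001]
force: [-1.0, -6.2, 3.2]
grip_width: 0.0553
```

Emit:
step_arm --commands '[{"dp": [2, 0, 0], "yaw": 0, "grip": 0.65}]'

```text
clock: 12.72
tcp_pos: [0.5822, 0.0636, 0.0047]
eef_rot: [0.802, 0.597, 0.0, 0.0]
force: [-1.8, -4.6, 2.5]
grip_width: 0.0556
```

Emit:
step_arm --commands '[{"dp": [1, 0, 0], "yaw": 0, "grip": 0.65}]'

```text
clock: 12.85
tcp_pos: [0.5825, 0.0647, 0.0047]
eef_rot: [0.802, 0.597, 0.0, 0.0]
force: [-1.8, -5.4, 3.4]
grip_width: 0.0555
```

Emit:
step_arm --commands '[{"dp": [1, 0, 0], "yaw": 0, "grip": 0.65}]'

```text
clock: 12.98
tcp_pos: [0.5828, 0.0656, 0.0047]
eef_rot: [0.802, 0.597, 0.0, 0.0]
force: [-1.6, -5.0, 3.2]
grip_width: 0.0557
```

Emit:
step_arm --commands '[{"dp": [1, 0, 0], "yaw": 0, "grip": 0.65}]'

```text
clock: 13.1
tcp_pos: [0.5831, 0.0665, 0.0048]
eef_rot: [0.802, 0.597, 0.0, 0.0]
force: [-1.9, -5.2, 3.8]
grip_width: 0.0555
```

Emit:
step_arm --commands '[{"dp": [1, 0, 0], "yaw": 0, "grip": 0.65}]'

```text
clock: 13.22
tcp_pos: [0.5834, 0.0675, 0.0047]
eef_rot: [0.802, 0.597, 0.0, 0.0]
force: [-1.7, -5.6, 3.2]
grip_width: 0.0557
```

Emit:
step_arm --commands '[{"dp": [1, 0, 0], "yaw": 0, "grip": 0.65}]'

```text
clock: 13.35
tcp_pos: [0.5836, 0.0681, 0.0047]
eef_rot: [0.802, 0.597, -0.0, 0.001]
force: [-4.0, -9.0, 5.0]
grip_width: 0.0555
```

Emit:
step_arm --commands '[{"dp": [1, 0, 0], "yaw": 0, "grip": 0.65}]'

```text
clock: 13.48
tcp_pos: [0.5836, 0.0682, 0.0048]
eef_rot: [0.802, 0.597, -0.001, 0.001]
force: [-4.9, -12.1, 6.1]
grip_width: 0.0557
```

Emit:
step_arm --commands '[{"dp": [1, 0, 0], "yaw": 0, "grip": 0.65}]'

```text
clock: 13.6
tcp_pos: [0.5836, 0.0682, 0.0047]
eef_rot: [0.802, 0.597, -0.002, 0.001]
force: [-6.2, -17.0, 7.4]
grip_width: 0.0554
```

```bash
python3 chk.py c8
```

```text
13.6 [0.5836 0.0682 0.0047 1.2801] 0.0554 [ -6.2 -17.    7.4]
tool-implied rack [0.6038 0.1357 1.2801] [101.2  -0.7] 0.001
side rack [0.6045 0.1346 1.2884] cost 304 lane [ 1.012e+02 -1.000e-01] 0.009 in tool [69.6 -1. ] 0.008
```

View pics/c8.png

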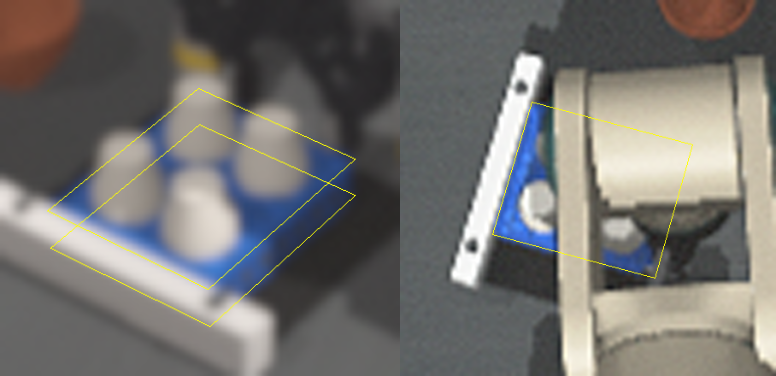

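The force rises while the TCP stays put, so the rack is against the bar. Retreating straight back, then up.

Emit:
step_arm --commands '[{"dp": [-3, 0, 0], "yaw": 0, "grip": 0.65}, {"dp": [-6, 0, 0], "yaw": 0, "grip": 0.65}, {"dp": [-10, 0, 0], "yaw": 0, "grip": 0.65}, {"dp": [-12, 0, 0], "yaw": 0, "grip": 0.65}, {"dp": [0, 0, -10], "yaw": 0, "grip": 0.65}]'

```text
clock: 14.32
tcp_pos: [0.5742, 0.0402, 0.0138]
eef_rot: [0.802, 0.597, -0.001, -0.001]
force: [0.4, -0.1, 0.3]
grip_width: 0.0555
```

Emit:
step_arm --commands '[{"dp": [0, 0, -30], "yaw": 0, "grip": 0.65}, {"dp": [0, 0, -45], "yaw": 0, "grip": 0.65}, {"dp": [0, 0, -50], "yaw": 0, "grip": 0.65}, {"dp": [-40, 0, -20], "yaw": 0, "grip": 0.65}, {"dp": [-55, 0, 0], "yaw": 0, "grip": 0.65}]'

```text
clock: 14.95
tcp_pos: [0.5489, -0.0501, 0.1629]
eef_rot: [0.801, 0.599, 0.002, 0.002]
force: [0.6, -0.9, -0.4]
grip_width: 0.0551
```

Emit:
step_arm --commands '[{"dp": [-60, 0, 0], "yaw": 0, "grip": 0.65}, {"dp": [-60, 0, 0], "yaw": 0, "grip": 0.65}, {"dp": [-60, 0, 0], "yaw": 0, "grip": 0.65}, {"dp": [0, 0, 0], "yaw": 0, "grip": 0.65}, {"dp": [0, 0, 0], "yaw": 0, "grip": 0.65}]'

```text
clock: 15.58
tcp_pos: [0.4966, -0.2221, 0.1598]
eef_rot: [0.802, 0.597, 0.0, 0.0]
force: [0.3, 0.8, -0.1]
grip_width: 0.0554
```

```bash
python3 - <<'E'
from chk import *
for n,l in (("top",[.5734,.0396,1.281]),("side",[.575,.0378,1.276])):
    c,K,T=cam(n); u=proj([[.604,.135,.02]],K,T)[0].astype(int); b=(u[0]-45,u[1]-35,u[0]+45,u[1]+35)
    p,f=fitrack([(c,K,T,b)],np.array([.604,.135,1.28])); print(n,p,round(f),1e3*local(p,l),p[2]-l[2])
    cv2.imwrite(f"pics/e_{n}.png",crop(c,b,8,[proj(rackpts(p),K,T)])); 
    cv2.imwrite(f"pics/full_{n}.png",c[:,:,::-1])
o=manip.observe(); print(o["clock"],o["tcp_pos"],o["force"])
E
python3 - <<'E'
import cv2,numpy as np
a=[cv2.resize(cv2.imread(f"pics/{n}.png"),(400,300)) for n in("e_top","e_side","full_top","full_side")]
cv2.imwrite("pics/end.png",np.vstack([np.hstack(a[:2]),np.hstack(a[2:])]))
E
```

```text
top [0.60501376 0.13495549 1.28268327] 64 [100.41322237  -3.04702391] 0.001683271162536304
side [0.60414277 0.13422652 1.25085502] 301 [100.73409883   0.13064871] -0.025144980599694167
15.675 [ 0.49695111 -0.22124861  0.15963916] [-0.3919378  -0.56111295 -0.6114855 ]
```

View pics/end.png

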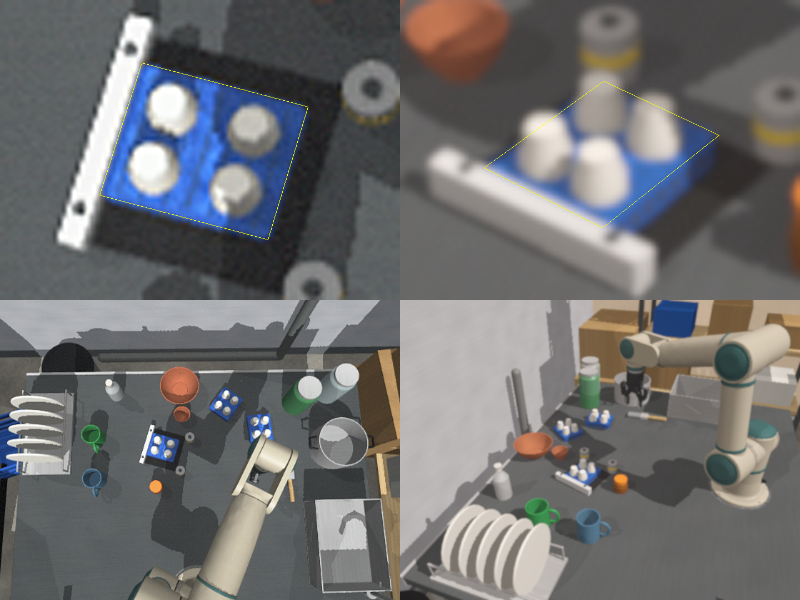

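The rack sits square against the bar (top view: x 100.4 mm, turned 0.002 rad) and the arm is clear, so I'm handing the job in.

```bash
python3 -c "
from workcell import manip
print(manip.close_job())"
```

```text
the job is handed in; nothing more can be done
None
```

The rack nearest the base is now on the mat with its front edge against the stop bar, and the job is handed in at about 15.7 s (limit 67 s). I pushed its rear edge with the two half-open fingers, turned it square with the lane on the way, and went straight through the gap. At the bar the force rose to about 18 N while the arm stopped advancing. I then backed straight off and lifted clear.

**Last checks:**

| Camera | x in the lane (target 94.5–105 mm) | y in the lane (limit ±30 mm) | Turn from square (limit 0.09 rad) |
|---|---|---|---|
| Top | 100.4 mm | -3.0 mm | 0.002 rad |
| Side | 100.7 mm | 0.1 mm | -0.025 rad |

- **Disagreement:** the cameras differ by about 3 mm in y and 0.03 rad in angle. The side fit is the weaker one, because the bar hides part of the rack there; both readings are well inside the limits.
- **Other things on the table:** nothing else looks moved in the final pictures, but I judged that by eye rather than measuring it.
- **Forces:** I saw no unexpected contact forces on the way.

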